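# Load a cassette into the bench analyser's push-push tray

### The arm

A 7-joint arm with a two-finger parallel gripper is mounted at the origin on a cart in front of the work surface, level with it; the furniture and walls round the work are solid. World frame = base frame: x ahead of the robot, y to its left, z up, the work surface at z = 0. Lengths are in mm, angles in rad, forces in N, time in s.
With the tool pointing down it reaches from about 400 to 875 mm from the base axis. Payload 4.4 kg.
Tool frame: the origin (TCP) lies at the very end of the fingers, on their centre line; the grasp point (between the pads) lies 19 mm behind it (grip_depth is the distance from the TCP to the grasp point, in mm); z points along the fingers, y is the direction in which the jaws open and shut (so a half turn about z gives the same grasp; the last joint's range is limited). The gripper opens to 85 mm and grips with 20 to 120 N. Pads are 22 mm wide; open, the fingers measure 114 mm over their backs; the gripper's body (76 mm by 85 mm) begins 54 mm behind the grasp point. The pads swing forward as they close: fully open they stand 13 mm farther back than shut.
Start: joints at [1.076, 0.628, 0.038, 1.517, -0.027, 0.996, -0.02], TCP at [270.285, -591.155, 231.313] pointing down, gripper open.
Joint ranges: [-3.06, 3.06], [-0.37, 2.12], [-1.25, 1.32], [0.18, 2.47], [-1.1, 4.24], [0.23, 1.98], [-2.94, 2.94]. Speed limits (rad/s): [2.57, 2.57, 3.14, 3.14, 3.14, 3.14, 3.14].

### API

Orientations are given as [roll, pitch, yaw] about the fixed x, y, z axes, in that order (R = Rz(yaw) Ry(pitch) Rx(roll)).
In Python, from cell import read_state, get_image, finish_job, recognise, outline_of, grip_depth gives the robot as it stands. The module is installed in compiled form; this text tells all that it offers.
- The arm moves only by the tool send_rows, never from a script. Its argument "rows" is a list of rows, each a list of 5 numbers: the gripper command: -1 is shut, 1 is fully open, values between are in proportion, then the shift along the tool's x, y, z in m, then the turn about the tool's z in rad. In form: [[claw, tx, ty, tz, roll], ...]. A call has 1 to 12 rows; each row shifts and turns the pose as measured when the row begins, along the tool's axes as they then stand; what a row does not reach is not made up. A row lasts 1/12 s, in which the tool goes at most 41.7 mm and 7.16 degrees, less where a joint would pass 70% of its speed; a pose out of reach is approached as far as the arm can. A call with a gripper value outside its range is refused whole. The fingers move at their own pace and stop on an object; the grip force is fixed at half the most. Time passes only in rows, so rows that do not move let the fingers close. It gives the time, the measured TCP pose, the force and the opening at its end, in the units of the state.
- read_state(): the state, without advancing time (a new reading comes with each control period).
- get_image(name): name is "side" or "top"; returns a dict with "image" (384x512x3 uint8, blue, green, red), "z_map" (384x512 float32, mm along the optical axis (not along the pixel's ray), 0 where there is no reading), "K" (3x3 intrinsics, pixels), "dist" ([k1, k2, p1, p2, k3] as OpenCV has them; the pictures are not rectified), "R" (3x3) and "t" (3): a world point X has camera coordinates R X + t. Camera axes: x right, y down, z forward; pixel columns grow to the right and rows downward; lengths in mm; the calibration is good to about 2 mm. A picture is of the moment at which its call begins.
- finish_job(): hands the job in, once; it reports no verdict.
Trained networks look in a picture, given as the dict that the camera call returned (one of the last four; its "shot" number tells which), for a name from the list of things; names that differ only in an ending like _2 or _b are one class to them, and where a whole thing is asked for, a point or a joint stands for the part that bears it (a point fixed in the world has none). Each returns a list of dicts, best first, with "score" (0 to 1); they miss things now and then, are a little off and sometimes report something else, mostly with a low value. They report only what shows in the picture. A call takes as long as a camera call. They do not tell look-alikes from the thing itself.
- recognise(picture, query): "box" ([left, top, right, bottom] in pixels, round what is visible of it).
- outline_of(picture, query): "mask" (384x512 bool, what is visible of it) and "box" ([left, top, right, bottom] in pixels, round what is visible of it).
The state is a dict: "clock": time; "qpos": joint angles; "qd": joint speeds; "tau": joint torques, N m; "eef_pos": TCP position; "tool_rot": TCP orientation; "force": force on the tool from outside, world axes, zero at the start; "torque": the same for the moment, N m; "width": finger opening in mm.
Only numpy, scipy, OpenCV 4.12 (cv2) and the standard library are available. Lean on these libraries where they do the work, as an engineer would, in place of code of your own. Each camera call takes 0.05 s, during which the arm holds its last target.

### The job

Press the analyser's tray in and let go so that it springs out, lay the grey test cassette flat in the tray's recess with its narrow nose toward the analyser, then push the tray fully home and let go, so that the catch holds it shut with the cassette inside. Do not disturb the two cartons and the sample cup.

Things in the scene. Friction and masses are not known exactly. Their poses are not given: they have to be found in the camera images.
- analyser: low white bench analyser, fixed to the worktop, 210 (x) x 150 (y) x 72 mm high, dark blank display on top. Origin: centre of its underside; x axis from its front (face at x = -105 mm) to its back, z up. A slot in the front (88 mm wide, upper edge 48 mm above the worktop) holds a sprung tray with a push-push catch.
- tray (a joint): how far the white, grey-fronted tray stands out, m: 0 held shut, 0.105 fully out, -0.012 pressed in to its stop. Slides along the analyser's x axis (out = -x). Pressing it in from either state at least 10 mm past 0 (best to the stop) and backing off changes the state: a shut tray springs out in about 1 s, following the finger; an out tray comes back to 0 and stays.
- tray_front (a point): centre of the tray's flat grey front face, the end to press: 84 mm wide (y), from 8 to 46 mm above the worktop (this point at 30 mm). Moves with the tray, axes as the analyser's; 26 mm ahead of the analyser's face when shut, 131 mm when out. The spring pushes back with 0.9 N out, 1.9 N shut, plus 10 N per m/s of pushing; at the stop the force rises steeply, 10 N is plenty.
- tray_seat (a point): centre of the recess floor in the tray, 16 mm above the worktop, where the cassette's origin belongs; moves with the tray, axes as the analyser's. Recess 88 (x) x 64 (y) mm inside lips 6 mm high; 9 mm wide (y), 14 mm long blocks fill its two +x corners: only the nose fits there. A cassette riding on a lip strikes the slot's edge. With the tray out the whole recess is in front of the analyser.
- cassette: grey plastic test cassette, loose, 0.12 kg, 80 (x) x 56 (y) x 28 mm high; its last 18 mm at +x are a nose only 40 mm wide; dark window and sample port on top. Origin: centre of its underside; z up. Grasp across the 56 mm width, about 5 mm behind the origin (-x), fingertips at least 7 mm above its underside so that they clear the tray's lips.
- cassette_nose (a point): middle of the cassette's nose end face, 40 mm along +x from the cassette's origin, 14 mm above its underside
- carton_small: bystander: printed medicine carton lying flat, 55 x 110 (y) x 30 mm; origin centre of underside
- carton_large: bystander: printed carton, 60 x 105 (y) x 45 mm; origin centre of underside
- cup: bystander: lidded sample cup, 60 mm across, 64 mm high; origin centre of underside
Not all that is in view belongs to the job. Leave any pink look-alike of the cassette alone.

How it is judged:
By the outcome, as a careful person would: the job done as asked, in the order asked, and still so for the second after the job is handed in, with the robot touching nothing.
It also fails if it takes over 67 s, if anything falls off the work surface, if the arm or the gripper's body presses on something with over 40 N, if the wrist force passes 120 N, or if a joint passes its speed limit or range.

## Working session

There is one attempt and no reset: what is moved stays moved. The work goes in short steps, Python scripts to look and compute and a tool call to move; the robot and the scene stay as the last step left them, time stands still between calls to the robot, and variables do not carry over. Pictures are saved under pics/ and viewed, and the job is handed in when it is done.

Besides the shell and the picture viewer there is one more tool, called by a JSON object that holds its "method" and its "body". send_rows: Moves the arm, as the interface text tells. Its arguments: {"type":"object","properties":{"rows":{"type":"array"}},"required":["rows"]}

```bash
mkdir -p pics; cat > h.py <<'E'
import numpy as np, cv2
from cell import *
def save(n,p): cv2.imwrite('pics/'+n,p['image'])
def world(p,uv,z=None):
    """undistort pixels; depth from z_map"""
    uv=np.atleast_2d(np.array(uv,float))
    n=cv2.undistortPoints(uv.reshape(-1,1,2),np.array(p['K']),np.array(p['dist'])).reshape(-1,2)
    d=np.array([p['z_map'][int(round(v)),int(round(u))] for u,v in uv])
    c=np.c_[n*d[:,None],d]
    return (c-np.array(p['t']).ravel())@np.array(p['R'])
def onplane(p,uv,z):
    uv=np.atleast_2d(np.array(uv,float))
    n=cv2.undistortPoints(uv.reshape(-1,1,2),np.array(p['K']),np.array(p['dist'])).reshape(-1,2)
    R=np.array(p['R']);o=-R.T@np.array(p['t']).ravel()
    r=np.c_[n,np.ones(len(n))]@R
    return o+r*((z-o[2])/r[:,2])[:,None]
def maskpts(p,m):
    v,u=np.nonzero(m&(p['z_map']>0))
    return world(p,np.c_[u,v])
E
python3 - <<'E'
from h import *
s=read_state()
for k in s: print(k,np.round(s[k],3))
print(grip_depth)
for n in('top','side'):
    p=get_image(n); save(n+'0.png',p)
    print(n,p['K'],p['R'],p['t'])
    for q in('analyser','tray','cassette','carton_small','carton_large','cup'):
        for d in outline_of(p,q)[:3]:
            w=maskpts(p,d['mask'])
            print(q,round(d['score'],2),np.round(d['box']),np.round(np.median(w,0)),np.round(np.percentile(w,2,0)),np.round(np.percentile(w,98,0)))
E
```

```text
clock 0.0
qpos [ 1.076  0.629  0.038  1.518 -0.027  0.996 -0.02 ]
qd [ 0.001  0.    -0.002 -0.001 -0.002  0.001 -0.   ]
tau [-1.0000e-03 -5.6340e+01  1.2260e+00 -1.9345e+01  1.1000e-02  1.1000e-02
 -0.0000e+00]
eef_pos [ 269.997 -590.578  230.389]
tool_rot [-3.14   0.     0.429]
force [0.935 0.365 0.097]
torque [-0.007  0.032  0.01 ]
width 85.081
18.700000000000003
top [[406.97611214   0.         258.2754996 ]
 [  0.         406.97611214 191.16868591]
 [  0.           0.           1.        ]] [[-2.33114106e-02 -9.99720954e-01 -3.82005797e-03]
 [-9.79127346e-01  2.36025909e-02 -2.01872627e-01]
 [ 2.01906458e-01 -9.65612464e-04 -9.79404334e-01]] [  64.23396002  604.76196344 1327.02257301]
analyser 0.73 [211. 124. 258. 195.] [726. 138.  72.] [616.  67.  41.] [839. 214.  78.]
tray 0.47 [225. 186. 249. 191.] [619. 127.  45.] [607.  89.  18.] [636. 165.  51.]
cassette 0.91 [299. 215. 313. 239.] [ 481. -105.   28.] [ 449. -134.    3.] [522. -81.  33.]
cassette 0.87 [290. 170. 307. 194.] [632. -88.  28.] [ 594. -126.   -1.] [673. -56.  34.]
carton_small 0.58 [338. 214. 369. 238.] [ 484. -28
[... 641 characters left out ...]
. 187.] [484. -90.  28.] [ 447. -135.    4.] [524. -75.  33.]
tray 0.9 [230. 193. 245. 219.] [620. 141.  45.] [607.  89.  16.] [641. 172.  50.]
cassette 0.57 [290. 170. 317. 185.] [486. -90.  28.] [ 448. -132.    4.] [525. -75.  33.]
cassette 0.56 [249. 160. 273. 180.] [630. -76.  28.] [ 593. -119.    4.] [671. -51.  33.]
cassette 0.21 [310. 138. 328. 164.] [ 482. -264.   31.] [ 455. -337.    5.] [ 512. -228.   36.]
carton_small 0.81 [310. 139. 333. 166.] [ 482. -265.   31.] [ 454. -341.    2.] [ 515. -228.   36.]
carton_large 0.92 [267. 135. 293. 161.] [ 619. -202.   44.] [ 594. -270.    7.] [ 655. -171.   50.]
cup 0.6 [203. 267. 227. 298.] [530. 430.  64.] [509. 394.   6.] [561. 448.  68.]
```

```bash
python3 - <<'E'
import cv2,numpy as np
a=cv2.imread('pics/top0.png');b=cv2.imread('pics/side0.png')
A=cv2.resize(a[110:260,190:390],None,fx=4,fy=4,interpolation=cv2.INTER_CUBIC)
B=cv2.resize(b[120:270,145:345],None,fx=4,fy=4,interpolation=cv2.INTER_CUBIC)
cv2.imwrite('pics/topc.png',A);cv2.imwrite('pics/sidec.png',B)
E
```

```text
(no output)
```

View pics/top0.png

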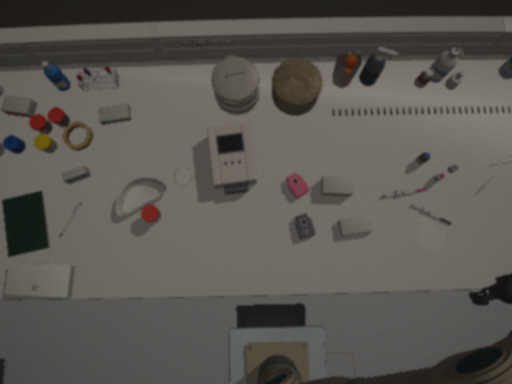

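View pics/topc.png

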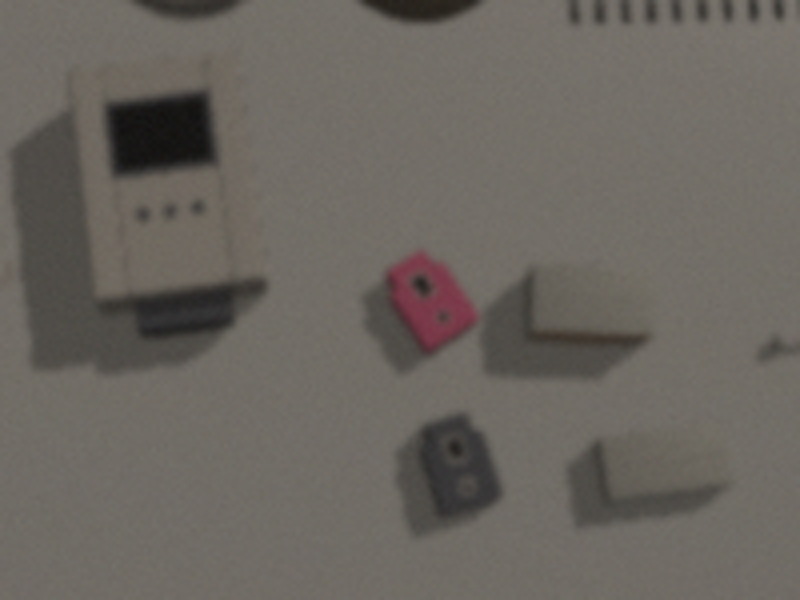

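View pics/sidec.png

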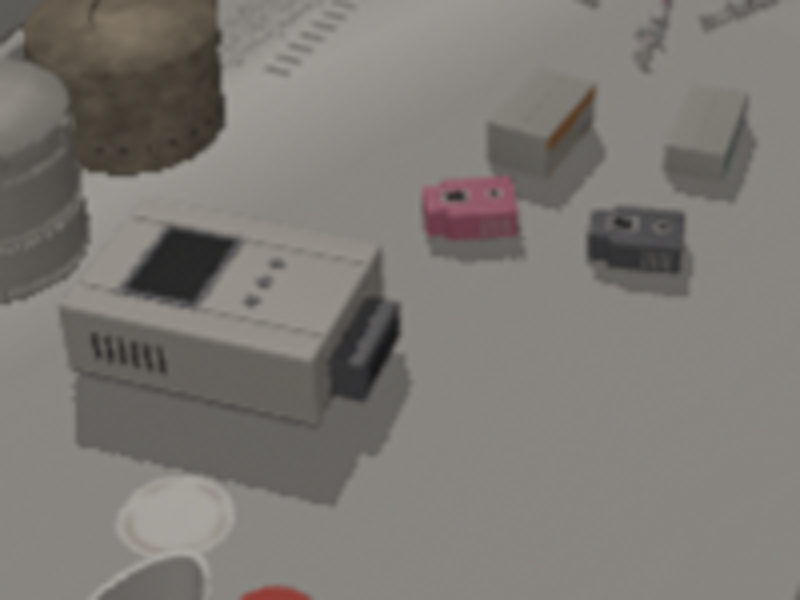

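```bash
cat > fit.py <<'E'
from h import *
from scipy.optimize import minimize
CAS=np.array([[-40,-28],[22,-28],[22,-20],[40,-20],[40,20],[22,20],[22,28],[-40,28]],float)
ANA=np.array([[-105,-75],[105,-75],[105,75],[-105,75]],float)
def proj(p,X):
    R=np.array(p['R']);r,_=cv2.Rodrigues(R)
    return cv2.projectPoints(X,r,np.array(p['t'],float).ravel(),np.array(p['K']),np.array(p['dist']))[0].reshape(-1,2)
S=4
def render(p,poly,h,pose,z0=0,box=None):
    x,y,a=pose;c,s=np.cos(a),np.sin(a)
    W=poly@np.array([[c,s],[-s,c]])+[x,y]
    n=len(W);b=proj(p,np.c_[W,np.full(n,z0)]);t=proj(p,np.c_[W,np.full(n,z0+h)])
    im=np.zeros((box[3]-box[1],box[2]-box[0]),np.float32)
    big=np.zeros((im.shape[0]*S,im.shape[1]*S),np.uint8)
    f=lambda q:np.int32(np.round(((q-[box[0],box[1]]+.5)*S-.5)*16))
    cv2.fillPoly(big,[f(t)],255,shift=4)
    cv2.fillPoly(big,[f(b)],255,shift=4)
    for i in range(n):
        j=(i+1)%n
        cv2.fillPoly(big,[f(np.array([b[i],b[j],t[j],t[i]]))],255,shift=4)
    return cv2.resize(big,(im.shape[1],im.shape[0]),interpolation=cv2.INTER_AREA)/255.
def fit(views,poly,h,x0,z0=0):
    L=[]
    for p,m in views:
        v,u=np.nonzero(m);box=[u.min()-10,v.min()-10,u.max()+11,v.max()+11]
        L.append((p,m[box[1]:box[3],box[0]:box[2]].astype(float),box))
    def cost(q):
        q=[q[0],q[1],q[2]/50]
        return sum(np.abs(render(p,poly,h,q,z0,b)-m).sum()/m.sum() for p,m,b in L)
    best=None
    for da in(-.3,0,.3):
        q0=np.array([x0[0],x0[1],(x0[2]+da)*50])
        r=minimize(cost,q0,method='Nelder-Mead',options=dict(initial_simplex=q0+np.array([[0,0,0],[12,0,0],[0,12,0],[0,0,8]]),xatol=.05,fatol=1e-4))
        if best is None or r.fun<best.fun:best=r
    return np.r_[best.x[:2],best.x[2]/50],best.fun
def pick(p,q,near,r=60):
    for d in outline_of(p,q):
        w=np.median(maskpts(p,d['mask']),0)
        if np.hypot(*(w[:2]-near))<r:return d['mask']
E
python3 - <<'E'
from fit import *
P={n:get_image(n) for n in('top','side')}
for name,poly,h,x0 in(('cassette',CAS,28,[485,-105,.2]),('analyser',ANA,72,[728,138,.1])):
    V=[]
    for n,p in P.items():
        m=pick(p,name,np.array(x0[:2]))
        if m is None: print('none',name,n);continue
        V.append((p,m)); print(name,n,m.sum(),fit([(p,m)],poly,h,x0))
    print(name,fit(V,poly,h,x0))
# top-face points
for n,p in P.items():
    m=pick(p,'analyser',np.array([728,138])); w=maskpts(p,m); w=w[w[:,2]>62]
    print(cv2.minAreaRect(np.float32(w[:,:2])),np.median(w[:,2]),w[:,2].std())
E
```

```text
cassette top 350 (array([ 4.88910099e+02, -1.06750503e+02,  2.65897835e-01]), np.float64(0.12147899159663865))
cassette side 362 (array([ 4.90806041e+02, -1.10566533e+02,  2.85887551e-01]), np.float64(0.07834470804896544))
cassette (array([ 4.89844273e+02, -1.08016739e+02,  2.49938594e-01]), np.float64(0.2241551913583113))
analyser top 2907 (array([7.40685581e+02, 1.40786445e+02, 1.06761801e-01]), np.float64(0.07761522221547718))
analyser side 3417 (array([7.39270578e+02, 1.35222403e+02, 1.04127505e-01]), np.float64(0.08685522789742177))
analyser (array([7.38617566e+02, 1.39366372e+02, 1.00064241e-01]), np.float64(0.17741169302720497))
((741.5062866210938, 140.51268005371094), (213.73455810546875, 150.37005615234375), 6.35268497467041) 72.08549935214268 2.9988712836396507
((739.8712768554688, 140.12757873535156), (208.4244842529297, 154.64634704589844), 6.5286712646484375) 73.63120572899442 2.774383403527396
```

```bash
cat > go.py <<'E'
import sys
from h import *
A=(740.5,140.0,.107)
def a2w(x,y=0,A=A):
    c,s=np.cos(A[2]),np.sin(A[2]);return np.array([A[0]+c*x-s*y,A[1]+s*x+c*y])
def plan(x,y,z,yaw,now=None):
    s=read_state();e=np.array(s['eef_pos']);r=s['tool_rot'];w=yaw if now is None else now
    d=np.array([x,y,z])-e
    dy=(r[2]-yaw+np.pi)%(2*np.pi)-np.pi
    print('t',round(s['clock'],2),'pos',np.round(e,1),'rot',np.round(r,3),'F',np.round(s['force'],1),'w',round(s['width'],1))
    print('turn %.3f then tx %.1f ty %.1f tz %.1f'%(dy,d[0]*np.cos(w)+d[1]*np.sin(w),d[0]*np.sin(w)-d[1]*np.cos(w),-d[2]))
E
python3 - <<'E'
from go import *
print(a2w(-185)); plan(*a2w(-185),150,.107)
E
```

```text
[556.55802248 120.24275054]
t 1.1 pos [ 270.3 -591.1  231.3] rot [ 3.142 -0.     0.429] F [ 0.4 -0.5 -0.1] w 85.6
turn 0.322 then tx 360.6 ty -676.8 tz 81.3
```

{"method": "send_rows", "body": {"rows": [[-1, 0, 0, 0, 0.107], [-1, 0, 0, 0, 0.107], [-1, 0, 0, 0, 0.107]]}}

```text
clock: 1.35
eef_pos: [270.1, -591.3, 231.4]
tool_rot: [-3.141, -0.001, 0.096]
force: [-0.2, 0.4, -0.1]
width: 52.2
```

```bash
python3 - <<'E'
from go import *
plan(*a2w(-185),150,.107)
E
```

```text
t 1.35 pos [ 270.1 -591.3  231.4] rot [-3.141e+00 -1.000e-03  9.600e-02] F [-0.2  0.4 -0.1] w 52.2
turn -0.011 then tx 360.8 ty -676.9 tz 81.4
```

{"method": "send_rows", "body": {"rows": [[-1, 0.018, -0.034, 0, -0.01], [-1, 0.018, -0.034, 0, 0], [-1, 0.018, -0.034, 0, 0], [-1, 0.018, -0.034, 0, 0], [-1, 0.018, -0.034, 0, 0], [-1, 0.018, -0.034, 0, 0], [-1, 0.018, -0.034, 0, 0], [-1, 0.018, -0.034, 0, 0], [-1, 0.018, -0.034, 0, 0], [-1, 0.018, -0.034, 0, 0], [-1, 0.018, -0.034, 0, 0], [-1, 0.018, -0.034, 0, 0]]}}

```text
clock: 2.35
eef_pos: [448.0, -158.2, 228.7]
tool_rot: [3.13, -0.001, 0.082]
force: [0.7, -1.1, 0.8]
width: -0.2
```

```bash
python3 - <<'E'
from go import *
plan(*a2w(-185),120,.107)
E
```

```text
t 2.35 pos [ 448.  -158.2  228.7] rot [ 3.13e+00 -1.00e-03  8.20e-02] F [ 0.7 -1.1  0.8] w -0.2
turn -0.025 then tx 137.7 ty -265.2 tz 108.7
```

{"method": "send_rows", "body": {"rows": [[-1, 0.017, -0.033, 0.013, -0.025], [-1, 0.017, -0.033, 0.013, 0], [-1, 0.017, -0.033, 0.013, 0], [-1, 0.017, -0.033, 0.013, 0], [-1, 0.017, -0.033, 0.013, 0], [-1, 0.017, -0.033, 0.013, 0], [-1, 0.017, -0.033, 0.013, 0], [-1, 0.017, -0.033, 0.013, 0], [-1, 0, 0, 0, 0]]}}

```text
clock: 3.1
eef_pos: [565.9, 142.7, 120.8]
tool_rot: [3.133, -0.016, 0.119]
force: [0.3, 1.1, 0.3]
width: -0.0
```

```bash
python3 - <<'E'
from go import *
plan(*a2w(-185),24,.107)
from fit import *
p=get_image('side');save('s1.png',p)
cv2.imwrite('pics/s1c.png',cv2.resize(p['image'][100:270,145:345],None,fx=4,fy=3.5,interpolation=cv2.INTER_CUBIC))
E
```

```text
t 3.1 pos [565.9 142.7 120.8] rot [ 3.133 -0.016  0.119] F [0.3 1.1 0.3] w -0.0
turn 0.012 then tx -11.6 ty 21.3 tz 96.8
```

View pics/s1c.png

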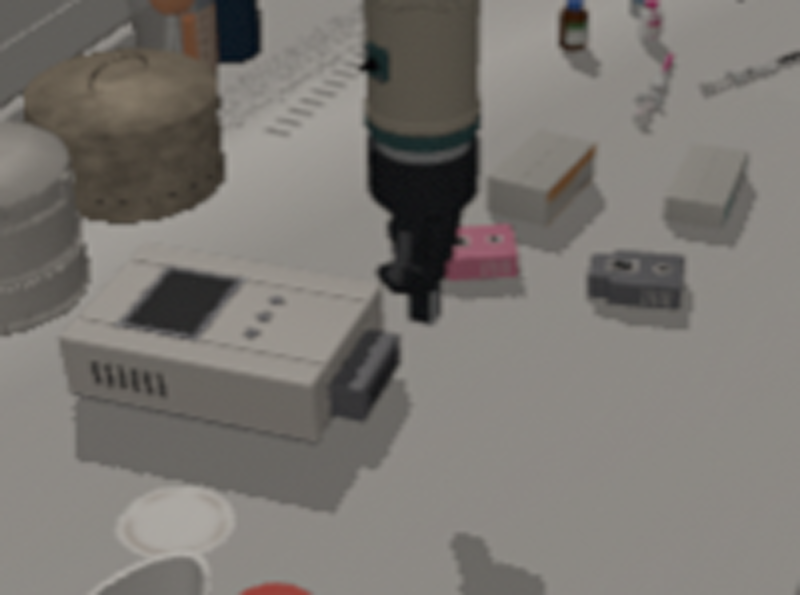

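The arm is in front of the tray (tray front about pixel (236,198) of the side view); now I lower it.

{"method": "send_rows", "body": {"rows": [[-1, -0.004, 0.007, 0.03, 0.012], [-1, -0.004, 0.007, 0.03, 0], [-1, -0.004, 0.007, 0.025, 0], [-1, 0, 0, 0.012, 0], [-1, 0, 0, 0, 0]]}}

```text
clock: 3.57
eef_pos: [559.9, 113.2, 24.0]
tool_rot: [3.129, -0.022, 0.106]
force: [-0.5, 0.8, -0.6]
width: 0.1
```

```bash
python3 - <<'E'
from go import *
plan(*a2w(-150),24,.107)
E
```

```text
t 3.57 pos [559.9 113.2  24. ] rot [ 3.129 -0.022  0.106] F [-0.5  0.8 -0.6] w 0.1
turn -0.001 then tx 32.4 ty -7.3 tz -0.0
```

{"method": "send_rows", "body": {"rows": [[-1, 0.012, -0.007, 0, 0], [-1, 0.01, 0, 0, 0], [-1, 0.01, 0, 0, 0], [-1, 0.008, 0, 0, 0], [-1, 0.006, 0, 0, 0]]}}

```text
clock: 3.98
eef_pos: [605.1, 119.8, 27.9]
tool_rot: [3.126, -0.018, 0.101]
force: [-2.4, 0.6, -1.5]
width: 0.2
```

```bash
python3 - <<'E'
from go import *
plan(*a2w(-130),24,.107)
E
```

```text
t 3.98 pos [605.1 119.8  27.9] rot [ 3.126 -0.018  0.101] F [-2.4  0.6 -1.5] w 0.2
turn -0.006 then tx 6.8 ty -5.6 tz 3.9
```

{"method": "send_rows", "body": {"rows": [[-1, 0.005, -0.002, 0.002, -0.006], [-1, 0.004, 0, 0.001, 0], [-1, 0.003, 0, 0, 0]]}}

```text
clock: 4.23
eef_pos: [612.5, 121.6, 25.9]
tool_rot: [3.125, -0.006, 0.107]
force: [-9.4, -1.7, 6.9]
width: -0.0
```

{"method": "send_rows", "body": {"rows": [[-1, 0.002, 0, 0, 0], [-1, -0.01, 0, 0, 0], [-1, -0.012, 0, 0, 0], [-1, -0.012, 0, 0, 0], [-1, -0.012, 0, 0, 0], [-1, -0.012, 0, 0, 0], [-1, -0.012, 0, 0, 0], [-1, -0.012, 0, 0, 0], [-1, -0.012, 0, 0, 0], [-1, -0.012, 0, 0, 0], [-1, -0.012, 0, 0, 0], [-1, -0.012, 0, 0, 0]]}}

```text
clock: 5.23
eef_pos: [491.7, 108.8, 28.6]
tool_rot: [3.127, -0.027, 0.108]
force: [-0.3, -0.6, 0.5]
width: 0.7
```

{"method": "send_rows", "body": {"rows": [[-1, -0.015, 0, 0, 0], [-1, -0.02, 0, 0, 0], [0.5, 0, 0, -0.03, 0], [1, 0, 0, -0.04, 0], [1, 0, 0, -0.04, 0]]}}

```text
clock: 5.65
eef_pos: [458.8, 106.8, 133.9]
tool_rot: [3.128, -0.002, 0.109]
force: [1.2, 1.4, 0.9]
width: 36.0
```

```bash
python3 - <<'E'
from go import *
plan(485,-110,130,.26)
p=get_image('side');save('s2.png',p)
cv2.imwrite('pics/s2c.png',cv2.resize(p['image'][100:270,145:345],None,fx=4,fy=3.5,interpolation=cv2.INTER_CUBIC))
E
```

```text
t 5.65 pos [458.8 106.8 133.9] rot [ 3.128e+00 -2.000e-03  1.090e-01] F [1.2 1.4 0.9] w 36.0
turn -0.151 then tx -30.4 ty 216.3 tz 3.9
```

View pics/s2c.png

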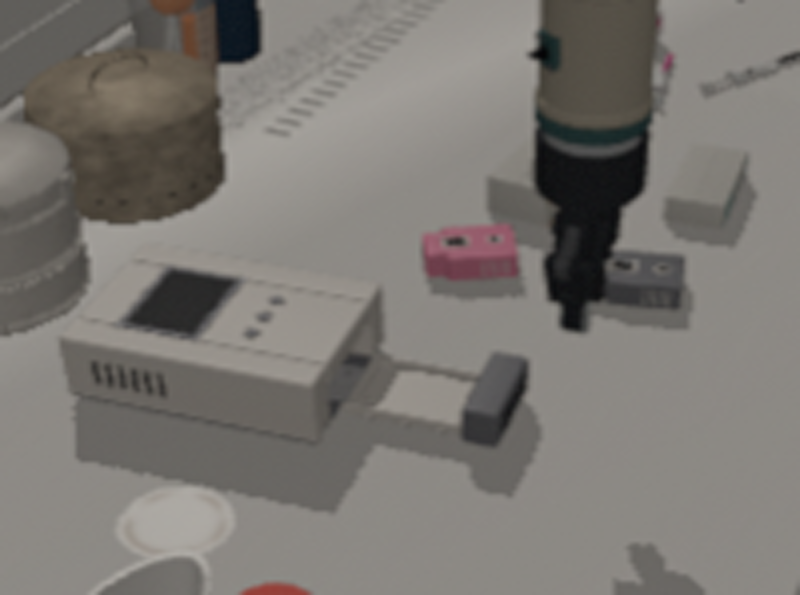

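```bash
python3 - <<'E'
from fit import *
from go import a2w
P={n:get_image(n) for n in('top','side')}
for n,p in P.items():
    save(n+'3.png',p)
    # rectify onto plane z=22 in analyser frame, 4 px/mm... 3px/mm: x -260..-60, y -80..80
    xs=np.arange(-260,-60,.33);ys=np.arange(80,-80,-.33)
    gx,gy=np.meshgrid(xs,ys)
    w=np.stack(a2w(gx.ravel(),gy.ravel()),-1) if False else a2w(gx.ravel(),gy.ravel()).T
    for z in(22,46):
        uv=proj(P[n],np.c_[w,np.full(len(w),float(z))]).astype(np.float32)
        im=cv2.remap(p['image'],uv[:,0].reshape(gx.shape),uv[:,1].reshape(gx.shape),cv2.INTER_CUBIC)
        im=cv2.convertScaleAbs(im,alpha=1.6)
        for k in range(-240,-60,20):
            c=int((k+260)/.33);cv2.line(im,(c,0),(c,6),(0,0,255),1);cv2.putText(im,str(k),(c-10,16),0,.35,(0,0,255),1)
        for k in range(-60,61,20):
            r=int((80-k)/.33);cv2.line(im,(0,r),(6,r),(0,0,255),1);cv2.putText(im,str(k),(8,r+3),0,.35,(0,0,255),1)
        cv2.imwrite(f'pics/rect_{n}_{z}.png',im)
    print([ (round(d['score'],2),np.round(d['box'])) for d in outline_of(p,'tray')[:3]])
E
```

```text
[(0.8, array([226., 186., 247., 199.]))]
[(0.66, array([230., 200., 276., 226.]))]
```

View pics/rect_top_22.png

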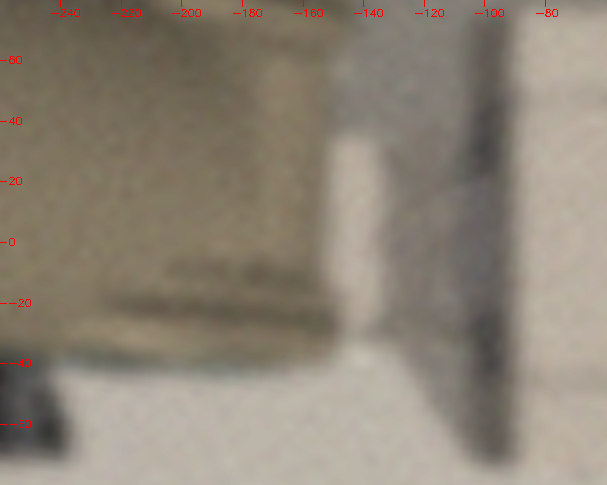

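View pics/rect_side_22.png

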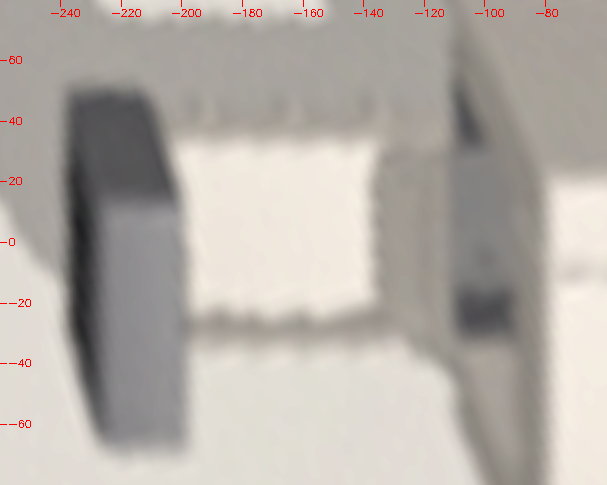

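View pics/rect_side_46.png

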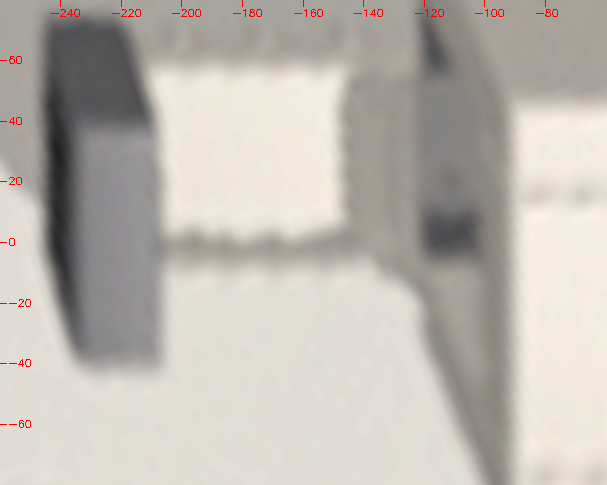

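View pics/rect_top_46.png

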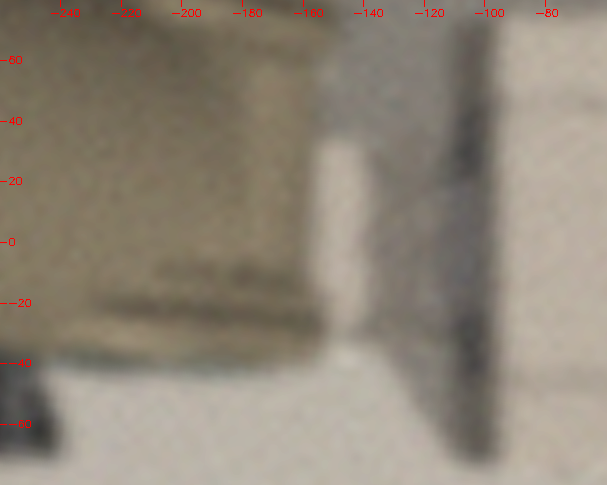

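The tray is out (grey front from about pixel (262,205) to (277,226) in the side view); the arm hides it in the top view. I move over to the cassette and look again.

{"method": "send_rows", "body": {"rows": [[1, 0, 0, 0, -0.076], [1, 0, 0, 0, -0.076], [1, -0.005, 0.036, 0, 0], [1, -0.005, 0.036, 0, 0], [1, -0.005, 0.036, 0, 0], [1, -0.005, 0.036, 0, 0], [1, -0.005, 0.036, 0, 0], [1, -0.005, 0.034, 0, 0], [1, 0, 0, 0, 0], [1, 0, 0, 0, 0]]}}

```text
clock: 6.73
eef_pos: [485.1, -113.7, 122.4]
tool_rot: [3.135, 0.015, 0.278]
force: [0.5, 0.2, -0.2]
width: 85.4
```

```bash
cat > rect.py <<'E'
from fit import *
from go import a2w
def rect(p,z,fn,A,x0=-260,x1=-60,y0=-80,y1=80,al=1.6):
    xs=np.arange(x0,x1,.33);ys=np.arange(y1,y0,-.33)
    gx,gy=np.meshgrid(xs,ys);w=a2w(gx.ravel(),gy.ravel(),A).T
    uv=proj(p,np.c_[w,np.full(len(w),float(z))]).astype(np.float32)
    im=cv2.remap(p['image'],uv[:,0].reshape(gx.shape),uv[:,1].reshape(gx.shape),cv2.INTER_CUBIC)
    im=cv2.convertScaleAbs(im,alpha=al)
    for k in range(x0+20,x1,20):
        c=int((k-x0)/.33);cv2.line(im,(c,0),(c,6),(0,0,255),1);cv2.putText(im,str(k),(c-10,16),0,.35,(0,0,255),1)
    for k in range(y0+20,y1,20):
        r=int((y1-k)/.33);cv2.line(im,(0,r),(6,r),(0,0,255),1);cv2.putText(im,str(k),(8,r+3),0,.35,(0,0,255),1)
    cv2.imwrite('pics/'+fn,im)
E
python3 - <<'E'
from rect import *
from go import plan
c,s=np.cos(.26),np.sin(.26)
plan(490-5*c,-108.5-5*s,40,.26)
A=(740.5,140.0,.107)
for n in('top','side'):
    p=get_image(n);save(n+'4.png',p)
    rect(p,22,f'r4_{n}22.png',A); rect(p,46,f'r4_{n}46.png',A)
    for q,poly,h,x0 in(('cassette',CAS,28,[490,-108,.26]),('analyser',ANA,72,[740,140,.107])):
        m=pick(p,q,np.array(x0[:2]),40)
        if m is not None: print(n,q,m.sum(),fit([(p,m)],poly,h,x0))
    for d in outline_of(p,'tray')[:1]:
        w=maskpts(p,d['mask']);c,s=np.cos(.107),np.sin(.107)
        l=(w[:,:2]-[740.5,140])@np.array([[c,-s],[s,c]])
        k=w[:,2]>40
        print('tray',np.round(np.percentile(l[k],[2,50,98],axis=0),1).tolist(),np.median(w[k,2]))
        k=(w[:,2]<30)
        print('tray',np.round(np.percentile(l[k],[2,50,98],axis=0),1).tolist(),np.median(w[k,2]))
E
```

```text
t 6.73 pos [ 485.1 -113.7  122.4] rot [3.135 0.015 0.278] F [ 0.5  0.2 -0.2] w 85.4
turn 0.018 then tx 1.1 ty -3.8 tz 82.4
top cassette 38 (array([ 5.34000000e+02, -1.88000000e+02,  3.86666667e-01]), np.float64(1.0))
tray [[-235.2, -40.6], [-221.0, -2.4], [-206.2, 37.9]] 45.591700720540274
tray [[-233.8, -35.9], [-151.8, -1.1], [-100.6, 33.8]] 16.543249759567317
side cassette 363 (array([ 4.90351540e+02, -1.09400977e+02,  2.46715024e-01]), np.float64(0.09512234645924486))
tray [[-234.4, -37.1], [-220.9, 5.8], [-206.0, 41.2]] 46.95574233155439
tray [[-234.7, -62.1], [-156.0, 1.2], [-92.2, 40.9]] 18.08117731881634
```

View pics/r4_top22.png

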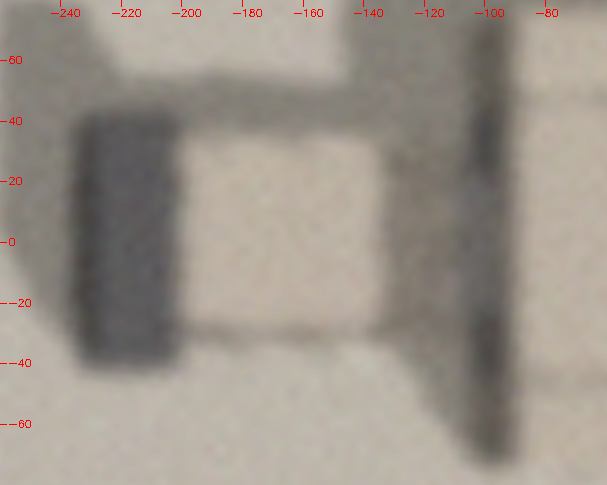

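View pics/r4_side22.png

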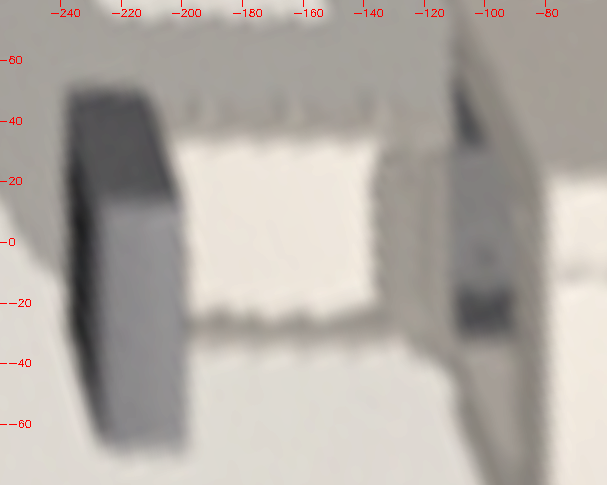

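View pics/top4.png

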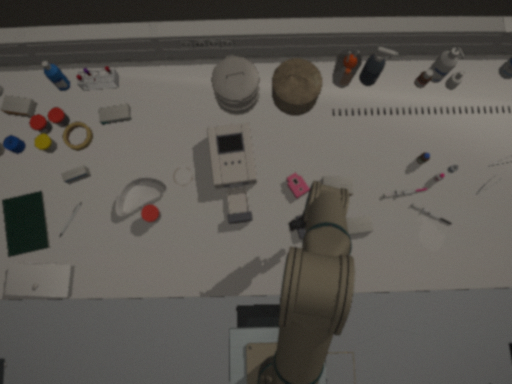

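```bash
python3 - <<'E'
from rect import *
A=(740.5,140.0,.107);c,s=np.cos(A[2]),np.sin(A[2])
for n in('top','side'):
    I=0;Z=[]
    for i in range(12):
        p=get_image(n);I=I+p['image'].astype(float);Z.append(p['z_map'].copy())
    Z=np.array(Z);p['image']=np.clip(I/12,0,255).astype(np.uint8);p['z_map']=np.median(Z,0)
    rect(p,19,f'avg_{n}.png',A,-215,-95,-50,50,2.6)
    v,u=np.mgrid[170:240,200:300];w=world(p,np.c_[u.ravel(),v.ravel()])
    l=(w[:,:2]-A[:2])@np.array([[c,-s],[s,c]]);z=w[:,2]
    print(n,'along x |y|<18')
    for x in range(-245,-95,5):
        k=(abs(l[:,0]-x)<2.5)&(abs(l[:,1])<18)
        print(x,round(z[k].mean(),1) if k.any() else None,k.sum(),end='; ')
    print('\nacross y')
    for y in range(-50,52,4):
        k=(abs(l[:,1]-y)<2)&(abs(l[:,0]+165)<28);k2=(abs(l[:,1]-y)<2)&(abs(l[:,0]+123)<8)
        print(y,round(z[k].mean(),1) if k.any() else None,round(z[k2].mean(),1) if k2.any() else None,end='; ')
    print()
E
python3 -c "
import cv2,numpy as np
a=cv2.imread('pics/avg_top.png');b=cv2.imread('pics/avg_side.png')
cv2.imwrite('pics/avg.png',np.hstack([a,b]))"
```

```text
top along x |y|<18
-245 -0.1 13; -240 0.5 14; -235 24.5 34; -230 44.9 15; -225 45.6 15; -220 45.2 15; -215 45.7 14; -210 45.6 18; -205 43.8 5; -200 16.4 11; -195 16.0 16; -190 15.5 14; -185 15.7 14; -180 15.8 14; -175 16.3 14; -170 16.0 17; -165 15.9 13; -160 15.6 13; -155 15.9 16; -150 15.8 13; -145 15.7 15; -140 15.8 14; -135 16.0 15; -130 15.4 13; -125 15.5 13; -120 16.0 15; -115 20.7 18; -110 17.7 10; -105 42.5 33; -100 44.7 30; 
across y
-50 -0.4 0.1; -46 -0.1 0.6; -42 0.1 -0.3; -38 3.0 0.4; -34 20.6 21.9; -30 15.5 20.6; -26 15.4 21.4; -22 16.0 16.4; -18 15.7 17.0; -14 15.8 16.7; -10 15.7 16.8; -6 16.3 15.7; -2 15.8 17.4; 2 16.2 16.9; 6 15.7 17.3; 10 15.6 16.5; 14 15.7 16.3; 18 15.6 15.4; 22 15.8 16.3; 26 16.1 20.8; 30 16.6 21.2; 34 21.7 21.7; 38 -0.1 -0.3; 42 -0.6 1.4; 46 -0.5 -1.3; 50 0.0 0.1; 
side along x |y|<18
-245 1.8 11; -240 2.0 16; -235 26.3 46; -230 36.9 17; -225 47.6 14; -220 47.9 13; -215 47.7 14; -210 47.7 12; -205 46.5 6; -200 None 0; -195 17.8 8; -190 17.7 12; -185 18.1 11; -180 17.6 15; -175 17.7 13; -170 17.4 12; -165 17.5 13; -160 18.0 13; -155 18.1 12; -150 17.9 12; -145 17.8 12; -140 17.9 13; -135 17.9 12; -130 17.6 11; -125 17.6 14; -120 18.0 11; -115 21.7 18; -110 23.3 4; -105 47.9 34; -100 45.2 27; 
across y
-50 None None; -46 None None; -42 None None; -38 23.0 None; -34 20.8 22.9; -30 17.5 23.5; -26 17.8 20.8; -22 17.5 17.5; -18 17.6 18.6; -14 17.8 17.7; -10 18.0 18.9; -6 17.8 17.4; -2 17.5 19.1; 2 17.7 17.5; 6 18.0 19.8; 10 17.9 18.5; 14 17.7 17.3; 18 17.9 19.6; 22 14.3 13.0; 26 7.2 12.6; 30 1.7 13.3; 34 15.6 14.7; 38 1.8 5.8; 42 1.5 1.8; 46 1.8 2.0; 50 1.7 1.8;
```

View pics/avg.png

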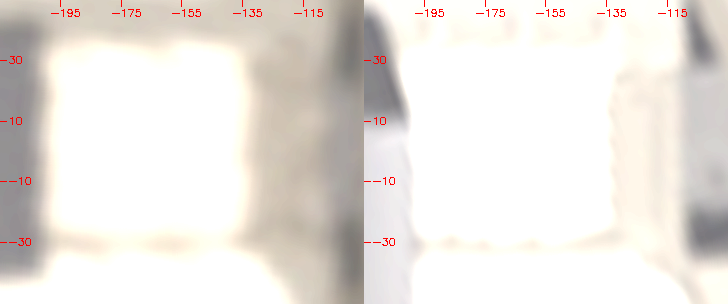

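{"method": "send_rows", "body": {"rows": [[1, 0.001, -0.004, 0.03, 0.018], [1, 0, 0, 0.025, 0], [1, 0, 0, 0.02, 0], [1, 0, 0, 0, 0]]}}

```text
clock: 8.67
eef_pos: [488.5, -109.2, 48.4]
tool_rot: [3.13, 0.005, 0.263]
force: [0.5, 0.6, 0.1]
width: 85.5
```

```bash
python3 - <<'E'
from go import *
plan(485.2,-109.8,9,.26)
E
```

```text
t 8.67 pos [ 488.5 -109.2   48.4] rot [3.13  0.005 0.263] F [0.5 0.6 0.1] w 85.5
turn 0.003 then tx -3.3 ty -0.2 tz 39.4
```

{"method": "send_rows", "body": {"rows": [[1, -0.002, 0, 0.018, 0], [1, -0.001, 0, 0.014, 0], [1, 0, 0, 0.007, 0], [1, 0, 0, 0, 0]]}}

```text
clock: 9.0
eef_pos: [486.7, -110.9, 9.8]
tool_rot: [3.13, 0.004, 0.263]
force: [-0.7, 0.2, 0.5]
width: 85.7
```

```bash
python3 - <<'E'
from go import *
plan(485.2,-109.8,9,.26)
E
```

```text
t 9.0 pos [ 486.7 -110.9    9.8] rot [3.13  0.004 0.263] F [-0.7  0.2  0.5] w 85.7
turn 0.003 then tx -1.2 ty -1.4 tz 0.8
```

{"method": "send_rows", "body": {"rows": [[-1, -0.001, -0.001, 0, 0], [-1, 0, 0, 0, 0], [-1, 0, 0, 0, 0], [-1, 0, 0, 0, 0], [-1, 0, 0, 0, 0], [-1, 0, 0, 0, 0]]}}

```text
clock: 9.5
eef_pos: [488.0, -110.3, 14.5]
tool_rot: [3.127, -0.002, 0.263]
force: [-0.2, -0.3, -1.7]
width: 54.4
```

{"method": "send_rows", "body": {"rows": [[-1, 0, 0, -0.015, 0], [-1, 0, 0, -0.025, 0], [-1, 0, 0, -0.03, 0], [-1, 0, 0, -0.03, 0], [-1, 0, 0, 0, 0]]}}

```text
clock: 9.92
eef_pos: [486.1, -108.8, 117.0]
tool_rot: [3.129, 0.003, 0.263]
force: [1.5, -0.8, -1.3]
width: 54.3
```

```bash
python3 - <<'E'
from rect import *
from go import plan
plan(486,-110,110,.26)
p=get_image('side');save('s5.png',p)
m=pick(p,'cassette',np.array([486,-110]),60)
if m is not None:
    w=maskpts(p,m);print(np.percentile(w,[2,50,98],axis=0).round(1))
cv2.imwrite('pics/s5c.png',cv2.resize(p['image'][100:230,200:350],None,fx=5,fy=4.5,interpolation=cv2.INTER_CUBIC))
E
```

```text
t 9.92 pos [ 486.1 -108.8  117. ] rot [3.129e+00 3.000e-03 2.630e-01] F [ 1.5 -0.8 -1.3] w 54.3
turn 0.003 then tx -0.5 ty 1.2 tz 7.0
[[ 447.2 -232.7    3.1]
 [ 481.9  -89.4  131.8]
 [ 530.4  -74.1  138.1]]
```

View pics/s5c.png

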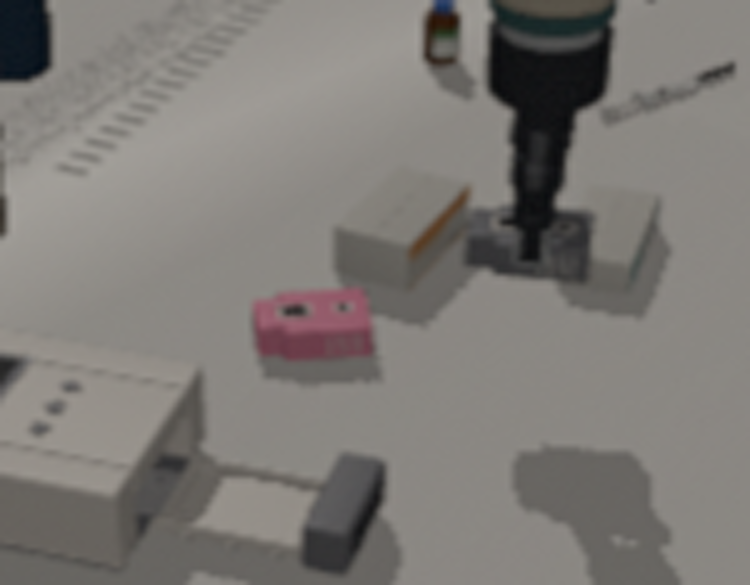

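```bash
python3 - <<'E'
from rect import *
s=read_state();e=np.array(s['eef_pos']);yaw=s['tool_rot'][2];c,sn=np.cos(yaw),np.sin(yaw)
for n in('side','top'):
    p=get_image(n)
    u0,u1,v0,v1=(280,340,130,180) if n=='side' else(280,340,190,260)
    v,u=np.mgrid[v0:v1,u0:u1];k=p['z_map'][v0:v1,u0:u1].ravel()>0
    w=world(p,np.c_[u.ravel(),v.ravel()][k])
    d=w-e;lx=d[:,0]*c+d[:,1]*sn;ly=-d[:,0]*sn+d[:,1]*c
    k=(w[:,2]>98)&(w[:,2]<136)&(abs(lx)<70)&(abs(ly)<45)
    print(n,k.sum(),np.percentile(lx[k],[0,1,5,50,95,99,100]).round(1),np.percentile(ly[k],[1,50,99]).round(1),np.percentile(w[k,2],[1,50,90,99]).round(1))
    for x in range(-50,56,5):
        q=k&(abs(lx-x)<2.5)
        if q.any():print(x,q.sum(),w[q,2].max().round(1),ly[q].min().round(1),ly[q].max().round(1),end=' | ')
    print()
    if n=='side':
        m=np.zeros((384,512),bool);uu=u.ravel()[p['z_map'][v0:v1,u0:u1].ravel()>0][k];vv=v.ravel()[p['z_map'][v0:v1,u0:u1].ravel()>0][k];m[vv,uu]=1
        f,cst=fit([(p,m)],CAS,28,[489,-108,yaw],102.);d=f[:2]-e[:2]
        print(f,cst,'rel',d[0]*c+d[1]*sn,-d[0]*sn+d[1]*c)
E
```

```text
side 308 [-35.9 -35.4 -32.9  -0.4  39.8  43.   43.8] [-25.   20.8  41.1] [105.4 129.4 132.9 134.5]
-35 19 134.5 -20.0 31.0 | -30 26 134.1 -28.6 31.3 | -25 25 134.2 -22.4 32.3 | -20 25 133.2 -26.2 31.4 | -15 25 135.0 -22.7 28.9 | -10 18 133.0 -23.2 32.4 | -5 13 133.8 26.6 41.0 | 0 7 134.0 24.7 41.9 | 5 11 134.6 24.6 44.4 | 10 7 130.7 27.8 35.2 | 15 17 132.5 9.5 30.1 | 20 25 134.8 -26.6 32.5 | 25 24 133.2 -20.6 28.1 | 30 19 134.0 -16.5 23.6 | 35 21 133.3 -18.3 22.5 | 40 16 132.7 -13.7 22.6 | 45 10 131.7 -13.9 19.3 | 
[ 4.88876997e+02 -1.10582347e+02  2.68290448e-01] 0.3477591036414566 rel 4.0547303131137475 -3.6140115593005397
top 18 [-18.3 -18.2 -17.8  30.7  42.   42.3  42.4] [12.1 20.7 39.1] [101.7 123.5 129.8 131.2]
-20 2 127.4 27.4 28.5 | -15 3 124.6 26.1 29.0 | -5 1 130.6 41.2 41.2 | 20 1 129.5 28.3 28.3 | 25 1 101.2 20.6 20.6 | 30 2 117.4 20.7 21.2 | 35 3 131.3 17.0 20.7 | 40 5 127.4 11.5 20.5 |
```

```bash
python3 - <<'E'
from go import *
print(a2w(-165));plan(*a2w(-165),100,.107)
E
```

```text
[576.44364167 122.3786694 ]
t 10.12 pos [ 482.6 -107.8  111.9] rot [3.133 0.011 0.263] F [-0.   1.2 -1.6] w 54.7
turn 0.156 then tx 117.9 ty -218.9 tz 11.9
```

{"method": "send_rows", "body": {"rows": [[-1, 0, 0, 0, 0.08], [-1, 0, 0, 0, 0.076]]}}

```text
clock: 10.28
eef_pos: [480.8, -107.6, 109.6]
tool_rot: [3.133, 0.014, 0.103]
force: [0.5, 0.6, -1.2]
width: 54.2
```

```bash
python3 - <<'E'
from go import *
plan(*a2w(-165),100,.107)
E
```

```text
t 10.28 pos [ 480.8 -107.6  109.6] rot [3.133 0.014 0.103] F [ 0.5  0.6 -1.2] w 54.2
turn -0.004 then tx 119.6 ty -218.4 tz 9.6
```

{"method": "send_rows", "body": {"rows": [[-1, 0.013, -0.025, 0, 0], [-1, 0.017, -0.031, 0, 0], [-1, 0.017, -0.031, 0, 0], [-1, 0.017, -0.031, 0, 0], [-1, 0.017, -0.031, 0, 0], [-1, 0.015, -0.026, 0, 0], [-1, 0.01, -0.016, 0, 0], [-1, 0, 0, 0, 0], [-1, 0, 0, 0, 0]]}}

```text
clock: 11.03
eef_pos: [561.7, 99.0, 88.5]
tool_rot: [3.131, 0.042, 0.092]
force: [-0.5, -0.4, -1.6]
width: 54.6
```

```bash
python3 - <<'E'
from go import *
plan(*a2w(-165),60,.107)
E
```

```text
t 11.03 pos [561.7  99.   88.5] rot [3.131 0.042 0.092] F [-0.5 -0.4 -1.6] w 54.6
turn -0.015 then tx 17.2 ty -21.6 tz 28.5
```

{"method": "send_rows", "body": {"rows": [[-1, 0.008, -0.01, 0, -0.015], [-1, 0.006, -0.008, 0, 0], [-1, 0.003, -0.003, 0, 0], [-1, 0, 0, 0, 0], [-1, 0, 0, 0, 0]]}}

```text
clock: 11.45
eef_pos: [575.0, 119.4, 84.0]
tool_rot: [3.129, 0.049, 0.104]
force: [0.1, -0.4, -1.5]
width: 54.6
```

```bash
python3 - <<'E'
from rect import *
from go import plan
plan(*a2w(-165),50,.107)
p=get_image('side');save('s6.png',p)
cv2.imwrite('pics/s6c.png',cv2.resize(p['image'][130:250,180:320],None,fx=5,fy=5,interpolation=cv2.INTER_CUBIC))
plan(*a2w(-165),50,.107)
E
```

```text
t 11.45 pos [575.  119.4  84. ] rot [3.129 0.049 0.104] F [ 0.1 -0.4 -1.5] w 54.6
turn -0.003 then tx 1.7 ty -2.8 tz 34.0
t 11.5 pos [575.1 119.3  84.1] rot [3.129 0.049 0.103] F [ 0.4  0.2 -1.1] w 54.3
turn -0.004 then tx 1.7 ty -2.9 tz 34.1
```

View pics/s6c.png

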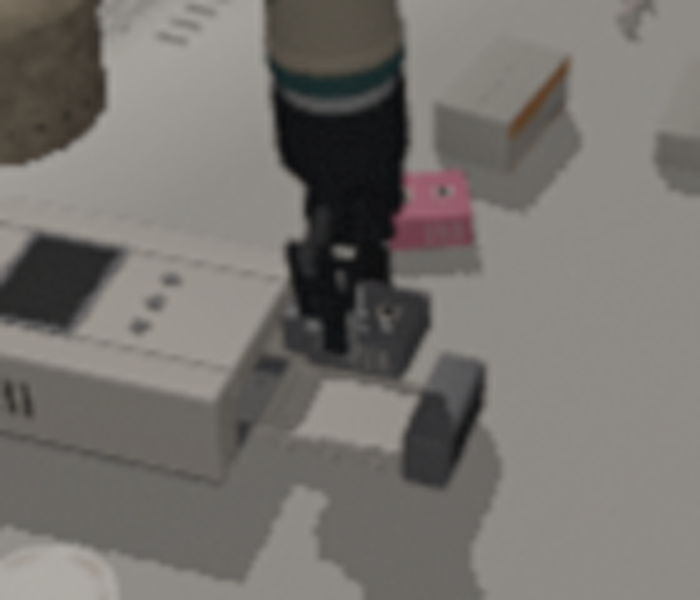

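```bash
cat >> go.py <<'E'
from scipy.spatial.transform import Rotation as Ro
def plan2(x,y,z,yaw):
    s=read_state();e=np.array(s['eef_pos']);R=Ro.from_euler('xyz',s['tool_rot']).as_matrix()
    d=R.T@(np.array([x,y,z])-e)
    print('t',round(s['clock'],2),'pos',np.round(e,1),'rot',np.round(s['tool_rot'],3),'F',np.round(s['force'],1),'w',round(s['width'],1))
    print('turn %.3f; tool shift'%(s['tool_rot'][2]-yaw),np.round(d,1))
E
python3 - <<'E'
from go import *
plan2(*a2w(-164.5),50,.107)
E
```

```text
t 11.5 pos [575.1 119.3  84.1] rot [3.129 0.049 0.103] F [ 0.4  0.2 -1.1] w 54.3
turn -0.004; tool shift [ 3.9 -3.4 33.9]
```

{"method": "send_rows", "body": {"rows": [[-1, 0.002, -0.002, 0.01, -0.004], [-1, 0.001, -0.001, 0.012, 0], [-1, 0.001, 0, 0.01, 0], [-1, 0, 0, 0, 0]]}}

```text
clock: 11.83
eef_pos: [577.5, 120.2, 49.7]
tool_rot: [3.128, 0.048, 0.105]
force: [-0.0, -0.4, -1.8]
width: 54.1
```

```bash
python3 - <<'E'
from go import *
plan2(*a2w(-164.5),35,.107)
from fit import *
p=get_image('side');save('s7.png',p)
cv2.imwrite('pics/s7c.png',cv2.resize(p['image'][130:250,180:320],None,fx=5,fy=5,interpolation=cv2.INTER_CUBIC))
p=get_image('top')
cv2.imwrite('pics/t7c.png',cv2.resize(p['image'][150:250,190:310],None,fx=6,fy=6,interpolation=cv2.INTER_CUBIC))
E
```

```text
t 11.83 pos [577.5 120.2  49.7] rot [3.128 0.048 0.105] F [-0.  -0.4 -1.8] w 54.1
turn -0.002; tool shift [ 0.4 -2.4 14.6]
```

View pics/s7c.png

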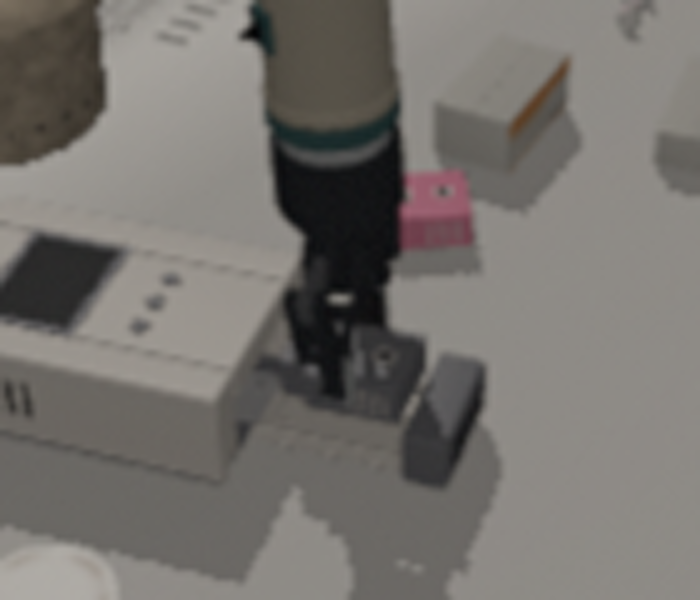

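```bash
python3 - <<'E'
from fit import *
A=(740.5,140.0,.107);c,s=np.cos(A[2]),np.sin(A[2])
for n in('side','top'):
    I=[]
    for i in range(4):
        p=get_image(n);I.append(p['z_map'].copy())
    p['z_map']=np.median(I,0)
    v,u=np.mgrid[170:240,200:300];k=p['z_map'][170:240,200:300].ravel()>0
    w=world(p,np.c_[u.ravel(),v.ravel()][k]);l=(w[:,:2]-A[:2])@np.array([[c,-s],[s,c]]);z=w[:,2]
    print(n)
    for x in range(-240,-100,3):
        q=(abs(l[:,0]-x)<1.5)&(abs(l[:,1])<45)&(z>40)&(z<75)
        if q.any():print(x,q.sum(),np.median(z[q]).round(1),l[q,1].min().round(1),l[q,1].max().round(1),end=' | ')
    print()
from go import *
plan2(*a2w(-164.5),35,.107)
E
```

```text
side
-234 27 45.1 -40.5 40.0 | -231 21 47.0 -37.8 40.0 | -228 19 47.5 -36.8 40.3 | -225 19 47.2 -41.8 39.6 | -222 22 47.5 -40.7 41.0 | -219 20 47.8 -38.3 41.9 | -216 20 47.6 -35.9 41.1 | -213 18 47.5 -35.7 36.8 | -210 20 47.6 -41.2 40.6 | -207 19 46.7 -38.5 38.1 | -201 2 52.8 4.1 22.9 | -198 47 59.2 -27.7 26.7 | -195 20 69.8 -25.1 26.3 | -192 15 70.2 -24.2 26.6 | -189 20 70.0 -25.6 27.5 | -186 16 69.0 -24.5 27.3 | -183 17 69.4 -29.6 26.4 | -180 19 69.1 -28.1 27.0 | -177 20 69.1 -27.1 26.3 | -174 16 68.9 -26.4 26.8 | -171 20 69.1 -31.3 31.6 | -168 20 69.7 -30.2 39.6 | -165 16 69.0 -31.6 38.2 | -162 12 69.4 -30.5 37.7 | -159 10 69.7 -30.4 40.0 | -156 7 68.6 -29.4 39.1 | -153 5 60.5 -27.8 33.4 | -150 3 49.3 25.2 29.5 | -147 6 53.8 24.3 27.0 | -144 9 59.1 -21.4 26.1 | -141 9 63.0 -27.2 26.7 | -138 2 67.1 19.5 25.3 | -135 5 59.1 16.8 22.9 | -132 7 53.7 16.2 18.3 | -129 5 60.6 16.7 17.8 | -126 8 58.2 13.0 19.0 | -123 9 63.6 4.1 18.5 | -120 5 65.0 5.0 16.9 | -105 19 63.4 -29.7 38.2 | -102 54 69.2 -44.5 45.0 | 
top
-234 10 44.0 -41.8 -3.8 | -231 11 45.5 -42.3 -4.3 | -228 9 44.9 -38.9 -4.8 | -225 12 45.6 -42.7 -5.1 | -222 9 44.6 -39.8 -5.5 | -219 11 45.5 -40.2 -6.0 | -216 10 45.5 -40.6 -6.4 | -213 8 45.2 -41.1 -13.5 | -210 9 46.3 -41.5 -6.8 | -207 7 45.2 -38.1 -10.6 | -204 2 40.7 -21.1 -17.7 | -201 1 56.4 -12.1 -12.1 | -198 9 60.6 -29.3 -12.8 | -195 6 70.4 -27.1 -13.2 | -192 4 69.2 -23.7 -13.6 | -189 5 69.3 -27.4 -14.0 | -186 4 69.5 -27.9 -17.9 | -183 5 69.0 -28.3 -14.4 | -180 4 68.7 -28.7 -14.9 | -177 5 68.3 -29.1 -15.3 | -174 3 67.1 -32.9 -15.7 | -171 6 68.7 -29.5 -12.9 | -168 5 69.3 -40.5 -16.6 | -105 3 66.0 -41.5 -37.6 | -102 3 68.6 -44.9 -38.6 | 
t 12.33 pos [579.2 120.9  52.6] rot [3.129 0.044 0.105] F [ 0.3  0.1 -2. ] w 54.9
turn -0.002; tool shift [-1.3 -2.  17.6]
```

{"method": "send_rows", "body": {"rows": [[-1, -0.001, -0.001, 0.006, 0], [-1, -0.001, 0, 0.006, 0], [-1, 0, 0, 0.003, 0], [-1, 0, 0, 0, 0]]}}

```text
clock: 12.67
eef_pos: [576.4, 121.8, 36.6]
tool_rot: [3.129, 0.043, 0.106]
force: [-0.1, -0.2, -1.6]
width: 54.3
```

```bash
python3 - <<'E'
from go import *
plan2(*a2w(-165.5,-1),33,.107)
E
```

```text
t 12.67 pos [576.4 121.8  36.6] rot [3.129 0.043 0.106] F [-0.1 -0.2 -1.6] w 54.3
turn -0.001; tool shift [-0.2  0.4  3.7]
```

{"method": "send_rows", "body": {"rows": [[-1, 0, 0, 0.003, 0], [-1, 0, 0, 0.001, 0], [-1, 0, 0, 0, 0]]}}

```text
clock: 12.92
eef_pos: [575.8, 121.5, 31.6]
tool_rot: [3.129, 0.044, 0.106]
force: [-0.8, 0.2, -0.4]
width: 54.5
```

```bash
python3 - <<'E'
from go import *
plan2(*a2w(-165.5,-1),33,.107)
E
```

```text
t 12.92 pos [575.8 121.5  31.6] rot [3.129 0.044 0.106] F [-0.8  0.2 -0.4] w 54.5
turn -0.001; tool shift [ 0.2  0.3 -1.4]
```

{"method": "send_rows", "body": {"rows": [[0.6, 0, 0, 0, 0], [0.8, 0, 0, 0, 0], [1, 0, 0, 0, 0], [1, 0, 0, 0, 0], [1, 0, 0, -0.015, 0], [1, 0, 0, -0.03, 0], [1, 0, 0, -0.035, 0], [1, 0, 0, -0.03, 0]]}}

```text
clock: 13.58
eef_pos: [576.3, 122.4, 139.4]
tool_rot: [3.127, 0.057, 0.105]
force: [0.5, 0.0, 0.0]
width: 85.4
```

{"method": "send_rows", "body": {"rows": [[1, -0.03, 0, 0, 0], [1, -0.04, 0, 0, 0], [1, -0.04, 0, 0, 0], [1, -0.03, 0, 0, 0], [-1, 0, 0.02, 0, 0], [-1, 0, 0.02, 0, 0], [-1, 0, 0, 0, 0]]}}

```text
clock: 14.17
eef_pos: [442.3, 69.0, 156.0]
tool_rot: [3.132, 0.034, 0.11]
force: [0.0, -1.0, 0.4]
width: 51.5
```

```bash
python3 - <<'E'
from fit import *
from go import plan2,a2w
plan2(*a2w(-265),22,.107)
A=(740.5,140.0,.107);c,s=np.cos(A[2]),np.sin(A[2])
for n in('side','top'):
    I=[]
    for i in range(4):
        p=get_image(n);I.append(p['z_map'].copy())
    p['z_map']=np.median(I,0)
    b=(130,250,180,320) if n=='side' else (140,250,190,310)
    cv2.imwrite(f'pics/{n}8c.png',cv2.resize(cv2.convertScaleAbs(p['image'][b[0]:b[1],b[2]:b[3]],alpha=1.6),None,fx=5,fy=5,interpolation=cv2.INTER_CUBIC))
    v,u=np.mgrid[170:240,200:300];k=p['z_map'][170:240,200:300].ravel()>0
    w=world(p,np.c_[u.ravel(),v.ravel()][k]);l=(w[:,:2]-A[:2])@np.array([[c,-s],[s,c]]);z=w[:,2]
    print(n)
    for x in range(-210,-105,3):
        q=(abs(l[:,0]-x)<1.5)&(abs(l[:,1])<45)&(z>28)&(z<75)
        if q.any():print(x,q.sum(),np.median(z[q]).round(1),l[q,1].min().round(1),l[q,1].max().round(1),end=' | ')
    for y in range(-33,34,3):
        q=(abs(l[:,1]-y)<1.5)&(abs(l[:,0]+170)<25)
        if q.any(): print(y,z[q].mean().round(1),end='; ')
    print()
    m=pick(p,'cassette',a2w(-161),50)
    if m is not None:
        f,co=fit([(p,m)],CAS,28,[*a2w(-161),.107],16.);d=f[:2]-A[:2]
        print('fit',d[0]*c+d[1]*s,-d[0]*s+d[1]*c,f[2],co)
E
```

```text
t 14.17 pos [442.3  69.  156. ] rot [3.132 0.034 0.11 ] F [ 0.  -1.   0.4] w 51.5
turn 0.003; tool shift [ 43.7 -40.  132.2]
side
-210 21 47.6 -41.3 41.4 | -207 20 46.8 -41.0 40.4 | -204 2 43.3 -36.9 -15.4 | -201 23 44.0 -22.4 27.2 | -198 16 45.3 -23.8 28.0 | -195 16 45.5 -22.3 29.8 | -192 16 45.4 -27.1 27.7 | -189 16 44.5 -26.7 27.7 | -186 15 45.3 -22.4 28.2 | -183 18 45.3 -25.2 29.0 | -180 14 45.1 -17.3 27.2 | -177 17 45.2 -28.6 28.1 | -174 16 44.9 -25.1 28.5 | -171 16 45.2 -25.1 27.7 | -168 12 45.7 -23.0 27.1 | -165 17 45.2 -22.4 27.8 | -162 19 44.8 -28.7 29.8 | -159 13 45.5 -20.4 27.8 | -156 15 45.6 -25.1 27.4 | -153 18 45.3 -24.9 28.1 | -150 14 45.6 -18.1 27.4 | -147 18 46.3 -26.0 27.4 | -144 15 45.6 -24.4 27.4 | -141 9 45.7 -22.0 18.0 | -138 15 45.2 -18.4 19.5 | -135 12 45.5 -16.4 20.7 | -132 11 45.1 -16.4 20.1 | -129 12 45.4 -15.2 20.4 | -126 8 44.5 -15.6 19.7 | -123 8 44.1 -7.8 19.1 | -30 44.1; -27 45.6; -24 45.6; -21 46.1; -18 45.9; -15 46.1; -12 45.4; -9 46.0; -6 46.2; -3 46.1; 0 46.3; 3 46.5; 6 45.9; 9 45.6; 12 45.9; 15 45.5; 18 45.4; 21 42.1; 24 26.3; 27 29.9; 30 9.5; 33 15.1; 
fit -160.15007633590338 -3.1073814663833943 0.1923627345263561 0.1640027045300879
top
-162 1 44.9 -26.8 -26.8 | -159 9 44.4 -27.2 0.5 | -156 7 44.2 -23.7 4.0 | -153 12 44.0 -27.6 13.8 | -150 14 44.3 -28.0 24.2 | -147 13 43.8 -25.0 27.3 | -144 16 43.5 -28.4 26.8 | -141 11 42.8 -18.6 19.6 | -138 10 43.2 -19.1 18.9 | -135 10 43.2 -19.5 15.2 | -132 11 44.4 -19.9 18.7 | -129 10 43.9 -17.0 18.3 | -126 7 42.6 -20.3 18.0 | -123 6 42.5 -17.3 14.0 | -33 21.2; -30 16.2; -27 42.8; -24 42.0; -21 43.1; -18 45.2; -15 44.5; -12 43.8; -9 43.7; -6 44.1; -3 44.1; 0 45.4; 3 44.5; 6 44.7; 9 44.4; 15 42.7; 18 43.6; 21 43.8; 24 42.1; 27 41.2; 30 18.1; 33 21.2; 
fit -165.41208863635381 1.2032762610203847 0.06445869053804773 1.6240566814961277
```

View pics/side8c.png

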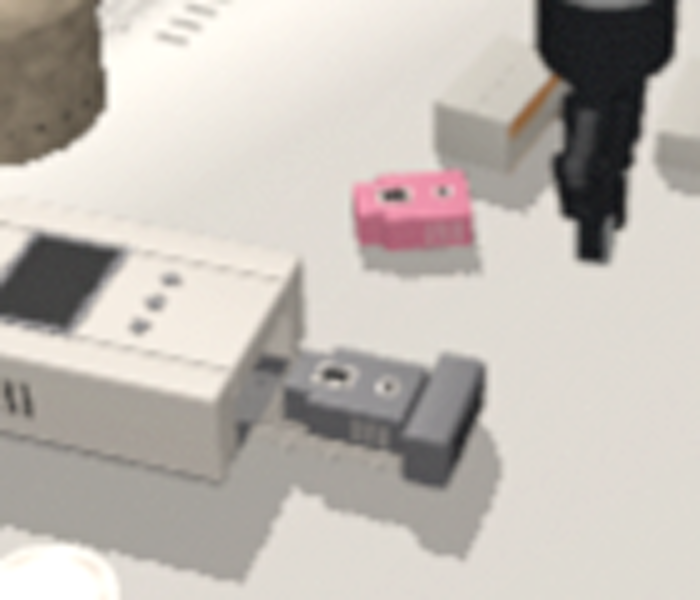

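View pics/top8c.png

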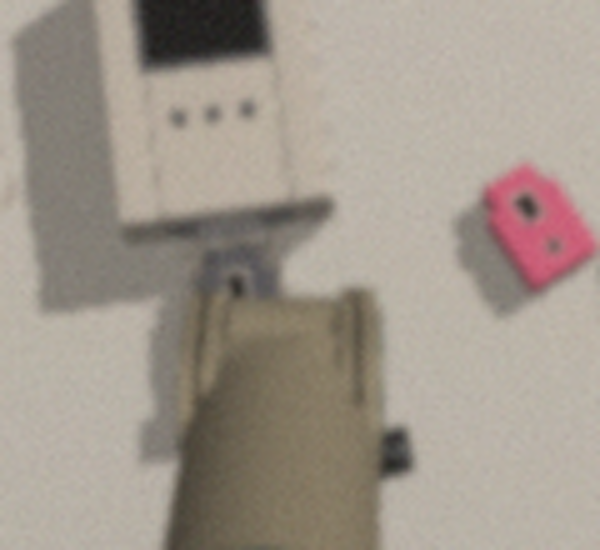

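The cassette lies flat in the recess (top at z≈44 mm at both ends and sides, centred within about 1 mm; side view pixels (237,202)–(264,218)). Now I push the tray home.

```bash
python3 - <<'E'
from go import *
print(a2w(-275));plan2(*a2w(-275),24,.107)
E
```

```text
[467.07273612 110.63111567]
t 14.67 pos [443.1  72.7 155.1] rot [3.133 0.034 0.114] F [-0.2  0.2  0.1] w 0.0
turn 0.007; tool shift [ 32.6 -36.1 129.8]
```

{"method": "send_rows", "body": {"rows": [[-1, 0.01, -0.02, 0, 0], [-1, 0.01, -0.02, 0.03, 0], [-1, 0.004, 0, 0.035, 0], [-1, 0.004, 0, 0.035, 0], [-1, 0, 0, 0.02, 0], [-1, 0, 0, 0, 0]]}}

```text
clock: 15.17
eef_pos: [468.1, 118.9, 30.9]
tool_rot: [3.136, 0.024, 0.116]
force: [0.7, 0.2, -1.5]
width: 0.3
```

```bash
python3 - <<'E'
from go import *
plan2(*a2w(-255),24,.107)
E
```

```text
t 15.17 pos [468.1 118.9  30.9] rot [3.136 0.024 0.116] F [ 0.7  0.2 -1.5] w 0.3
turn 0.009; tool shift [18.2  8.2  6.5]
```

{"method": "send_rows", "body": {"rows": [[-1, 0.004, 0.004, 0.003, 0.009], [-1, 0.007, 0.003, 0.001, 0], [-1, 0.01, 0, 0, 0], [-1, 0.01, 0, 0, 0], [-1, 0.01, 0, 0, 0]]}}

```text
clock: 15.58
eef_pos: [508.8, 114.5, 28.4]
tool_rot: [3.135, 0.031, 0.105]
force: [-2.0, 0.8, -1.5]
width: 0.0
```

```bash
python3 - <<'E'
from go import *
plan2(*a2w(-130),26,.107)
E
```

```text
t 15.58 pos [508.8 114.5  28.4] rot [3.135 0.031 0.105] F [-2.   0.8 -1.5] w 0.0
turn -0.002; tool shift [103.1  -0.8  -0.8]
```

{"method": "send_rows", "body": {"rows": [[-1, 0.01, 0, 0, 0], [-1, 0.01, 0, 0, 0], [-1, 0.01, 0, 0, 0], [-1, 0.01, 0, 0, 0], [-1, 0.01, 0, 0, 0], [-1, 0.01, 0, 0, 0], [-1, 0.01, 0, 0, 0]]}}

```text
clock: 16.17
eef_pos: [577.8, 119.1, 35.3]
tool_rot: [3.136, 0.041, 0.103]
force: [-3.9, 0.3, -2.8]
width: 0.1
```

```bash
python3 - <<'E'
from go import *
plan2(*a2w(-130),26,.107)
E
```

```text
t 16.17 pos [577.8 119.1  35.3] rot [3.136 0.041 0.103] F [-3.9  0.3 -2.8] w 0.1
turn -0.004; tool shift [34.3 -3.6  7.9]
```

{"method": "send_rows", "body": {"rows": [[-1, 0.008, -0.001, 0.003, -0.002], [-1, 0.008, -0.001, 0.003, -0.002], [-1, 0.008, 0, 0.002, 0], [-1, 0.006, 0, 0.001, 0]]}}

```text
clock: 16.5
eef_pos: [607.5, 122.9, 29.4]
tool_rot: [3.136, 0.045, 0.106]
force: [-3.8, 0.3, 2.5]
width: 0.0
```

{"method": "send_rows", "body": {"rows": [[-1, 0.004, 0, 0.0, 0], [-1, 0.004, 0, 0, 0], [-1, 0.003, 0, 0, 0]]}}

```text
clock: 16.75
eef_pos: [611.3, 123.4, 28.9]
tool_rot: [3.137, 0.063, 0.106]
force: [-8.1, -1.0, 6.9]
width: -0.2
```

{"method": "send_rows", "body": {"rows": [[-1, 0.004, 0, 0.0, 0], [-1, 0.004, 0, 0, 0]]}}

```text
clock: 16.92
eef_pos: [611.1, 123.4, 28.7]
tool_rot: [3.137, 0.081, 0.106]
force: [-12.0, -1.4, 11.0]
width: 0.1
```

{"method": "send_rows", "body": {"rows": [[-1, -0.004, 0, 0, 0], [-1, -0.006, 0, 0, 0], [-1, -0.008, 0, 0, 0], [-1, -0.012, 0, 0, 0], [-1, -0.02, 0, 0, 0], [-1, -0.02, 0, -0.01, 0], [-1, -0.01, 0, -0.03, 0], [-1, 0, 0, -0.035, 0], [-1, -0.02, 0.02, -0.03, 0], [-1, -0.03, 0.03, 0, 0], [-1, -0.02, 0.036, 0, 0], [-1, 0, 0, 0, 0]]}}

```text
clock: 17.92
eef_pos: [483.9, 22.4, 150.1]
tool_rot: [3.135, 0.048, 0.112]
force: [-0.5, -1.0, -0.8]
width: -0.1
```

```bash
python3 - <<'E'
from fit import *
A=(740.5,140.0,.107);c,s=np.cos(A[2]),np.sin(A[2])
for n in('side','top'):
    p=get_image(n);save(n+'9.png',p)
    b=(120,250,145,345) if n=='side' else (130,260,190,390)
    cv2.imwrite(f'pics/{n}9c.png',cv2.resize(cv2.convertScaleAbs(p['image'][b[0]:b[1],b[2]:b[3]],alpha=1.5),None,fx=4,fy=4,interpolation=cv2.INTER_CUBIC))
    for d in outline_of(p,'tray')[:1]:
        w=maskpts(p,d['mask']);l=(w[:,:2]-A[:2])@np.array([[c,-s],[s,c]]);k=w[:,2]>35
        print(n,d['score'],np.percentile(l[k],[2,50,98],axis=0).round(1).tolist())
    for q in('carton_small','carton_large','cup','cassette'):
        for d in outline_of(p,q)[:2]:
            print(q,round(d['score'],2),np.median(maskpts(p,d['mask']),0).round())
E
```

```text
side 0.85 [[-131.2, -36.6], [-118.5, 7.5], [-102.0, 42.5]]
carton_small 0.71 [ 482. -265.   31.]
carton_large 0.94 [ 630. -183.   44.]
cup 0.91 [531. 430.  64.]
cassette 0.76 [629. -76.  28.]
top 0.59 [[-131.2, -31.7], [-118.1, 4.6], [-103.4, 39.9]]
carton_small 0.94 [ 483. -281.   29.]
carton_large 0.77 [ 621. -226.   43.]
carton_large 0.74 [620. 134.  44.]
cassette 0.73 [632. -86.  27.]
cassette 0.73 [536. 417.  63.]
```

View pics/side9c.png

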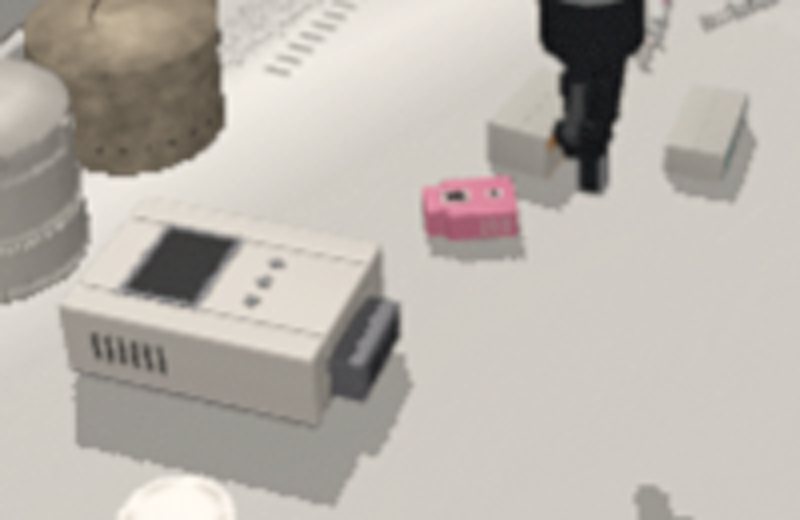

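View pics/top9c.png

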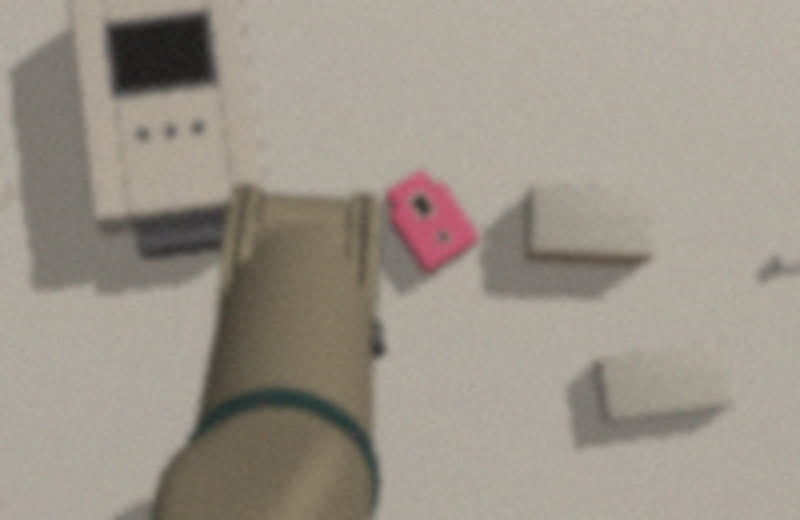

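The tray is shut: its front is 26 mm ahead of the analyser face, around pixel (237,207) in the side view. The cartons, cup and pink look-alike have not moved. Handing in.

```bash
python3 - <<'E'
from h import *
print(read_state()['clock'], finish_job())
E
```

```text
the job is handed in; nothing more can be done
18.5167 None
```

The tray is shut and held by the catch with the grey cassette inside. I handed the job in at about 18.5 s of the 67 s allowed.

- **What I did:** I pressed the shut tray to its stop and backed off, and it sprang out. I then laid the cassette in the recess, nose toward the analyser. Last, I pushed the tray to its stop, where the push peaked at about 12 N (about 16 N total wrist force), and let go.
- **Cassette seating:** Before the final push, its top was level at about 44 mm and it was centred to within about 1 mm sideways. The fitted outlines of the seated cassette were poor: the top one because the arm hid part of it, and the side one was a few millimetres off sideways and about 0.09 rad off in yaw. I relied on the depth points from both cameras instead.
- **Tray shut:** In both cameras the tray front is about 26 mm ahead of the analyser's face, which is the held-shut position. The arm was well clear at hand-in.
- **Bystanders:** In the last pictures the small carton, the cup and the pink look-alike read within a few millimetres of where they started. The large carton read about 20 mm off in the side view. The gripper was partly in front of it there, and the top view shows it unmoved.
- **Tool tilt:** The tool leaned by up to about 0.05 rad while placing the cassette and about 0.08 rad at the final push. It caused no visible harm.

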